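# Shut the glazed blade case without letting its lid drop

### The arm

A 7-joint arm with a two-finger parallel gripper is mounted at the origin on the work surface. World frame = base frame: x ahead of the robot, y to its left, z up, the work surface at z = 0. Lengths are in m, angles in rad, forces in N, time in s.
With the tool pointing down it reaches from about 0.4 to 0.875 m from the base axis. Payload 19.3 kg.
Tool frame: the origin (TCP) lies at the very end of the fingers, on their centre line; the grasp point (between the pads) lies robot.tcp_to_grasp behind it (robot.tcp_to_grasp is the distance from the TCP to the grasp point, in m); y points along the fingers, z is the direction in which the jaws open and shut, and the axes are right-handed (so a half turn about y gives the same grasp; the last joint's range is limited). The gripper opens to 85 mm and grips with 20 to 120 N. Pads are 22 mm wide; open, the fingers measure 114 mm over their backs; the gripper's body (76 mm by 85 mm) begins 54 mm behind the grasp point. The pads swing forward as they close: fully open they stand 13 mm farther back than shut.
Start: joints at [-1.271, 0.521, -0.036, 1.599, 0.021, 1.021, -0.113], TCP at [0.226, 0.583, 0.231] pointing down, gripper open.
Joint ranges: [-2.91, 2.91], [-0.3, 2.13], [-1.5, 1.42], [0.17, 2.43], [-1.26, 4.41], [0.16, 1.93], [-2.52, 2.52]. Speed limits (rad/s): [1.89, 1.89, 2.39, 2.39, 3.01, 3.01, 3.01].

### API

Orientations are given as [roll, pitch, yaw] about the fixed x, y, z axes, in that order (R = Rz(yaw) Ry(pitch) Rx(roll)).
In Python, from plant import robot gives the robot as it stands. The module is installed in compiled form; this text tells all that it offers. Calls block until the motion is done:
- robot.reach(position, orientation): joint-space move of the TCP to a pose.
- robot.movel(position, rotation=None, max_speed=0.15, until_force=None): straight line of the TCP; rotation=None keeps the orientation; max_speed is the mean speed in m/s. With until_force (N) it stops when the force on the tool has changed by that much, and returns True; else False.
- robot.movej(angles): joint-space move.
- robot.ungrasp() and robot.grasp(effort=None): open the fingers fully, or close them until they stop; effort is the grip in N (None keeps the last).
- robot.hold(seconds).
- robot.solve_ik(position, orientation): joint angles nearest the present ones, or None.
- robot.sense(): the state.
- robot.capture(name): name is "side" or "top"; returns a dict with "frame" (400x640x3 uint8, blue, green, red), "camera_matrix" (3x3 intrinsics, pixels), "rvec" (rotation vector, rad) and "tvec" (3), from world to camera coordinates, as OpenCV has them. Camera axes: x right, y down, z forward; pixel columns grow to the right and rows downward; lengths in m; the calibration is good to about 2 mm. A picture is of the moment at which its call begins. There is no depth.
A pose or a line that the arm cannot do raises robot.IKError and nothing moves.
- robot.hand_in(): hands the job in, once; it reports no verdict.
The state is a dict: "t": time; "qpos": joint angles; "qvel": joint speeds; "tau": joint torques, N m; "ee_pos": TCP position; "ee_rot": TCP orientation; "force": force on the tool from outside, world axes, zero at the start; "ft_torque": the same for the moment, N m; "width": finger opening in m.
Only numpy, scipy, OpenCV 4.12 (cv2) and the standard library are available. Lean on these libraries where they do the work, as an engineer would, in place of code of your own. Each camera call takes 0.05 s, during which the arm holds its last target.

### The job

Shut the glass lid of the oak blade case without letting it bang: tip the standing lid forward from behind until it begins to fall, catch it in mid-fall from below on a finger (the back of a closed finger is best), and lower it slowly on that finger until it lies fully shut. Only touch the lid, never pinch or force it, and leave everything else on the bench where it is.

Things in the scene. Friction and masses are not known exactly. Their poses are not given: they have to be found in the camera images.
- case: open-topped oak case with three knives, 170 mm deep (x) x 320 wide (y) x 90 high, walls 12 mm, fixed to the bench. Origin: centre of underside; z up, +x from its front to its hinged back. It stands sideways: its front looks roughly to the robot's left, its back to the right. In front of it stand only things lower than 35 mm, none directly under the lip
- hinge_axis (a point): middle of the hinge line on the case's back top edge, 85 mm behind the case's centre and 90 mm above the bench; same axes as the case; the hinge line runs along the case's y
- lid_hinge (a joint): lid angle, rad: 0 shut flat, 1.57 upright, 1.8 stop. Starts at 1.5 to 1.6. Stiff damped hinge: from 1.35 to 1.6 it stands where left, and a few newtons at the top edge move it; tipped below about 1.3 it sinks by itself, slowly at first (about 0.15 rad/s at 1.22, 0.35 at 1.05, 0.55 at 0.85, 0.8 at 0.55); 2.0 to 2.7 s after 1.22 it would bang shut at about 1 rad/s
- lid: lid: oak frame 170 x 320 mm, 16 mm thick, glass pane, about 0.8 kg (some 4 N bears it at the lip), a dark wooden finger lip in the middle of its free edge. Origin: middle of the hinge line; shut, its axes are the case's and it reaches 200 mm to -x, underside at z = 0; opening turns it about its y, the free edge going up and back
- lip_edge (a point): middle of the lip's outer lower edge, the lid's farthest point, 200 mm from the hinge line. The lip is 80 mm wide (y), 8 mm thick (lid z 0 to 8 mm) and sticks out 30 mm past the frame: shut, it overhangs the case's front by 30 mm, 90 mm above the bench, so a finger under it can go all the way down outside the case
- whetstone: loose bystander: flat sharpening stone on a wooden base, 200 x 70 x 32 mm, lying in front of the case, at the end farther from the robot; origin centre of underside
- wax_tin: loose bystander: round green tin, 72 mm diameter, 32 mm high, in front of the case, towards the end nearer the robot; origin centre of underside
- hammer: loose bystander: hammer, 290 mm long, lying behind the case
- rivet_jar: loose bystander: amber glass jar with steel cap, 76 mm diameter, 100 mm high, standing behind the case; origin centre of underside
- tongs: loose bystander: dark steel forge tongs, 310 mm long, 16 mm high, lying flat at the left of the bench
- wire_brush: loose bystander: brush, 220 mm long, lying at the right of the bench
- punch_block: loose bystander: wooden block 70 x 150 x 40 mm with steel letter punches standing to 78 mm, at the right of the bench; origin centre of underside

How it is judged:
On the way, in this order (a step that is already met when the one before it is completed fails the run):
1. the lid is tipped forward past upright (below 1.4 rad) (value of joint lid_hinge below 1.4 rad), for 0.05 s.
2. the falling lid is caught: between 1.0 and 0.15 rad the fingers bear it (over 0.5 N) and it sinks no faster than 0.5 rad/s for 0.15 s (value of joint lid_hinge between 0.15 and 1 rad and contact force between the fingers and lid above 0.5 N and velocity of joint lid_hinge above -0.5 rad/s), for 0.15 s.
At the end, for the whole second after the job is handed in: the lid lies shut (hinge angle under 0.02 rad, 4 mm at the lip) and at rest, every bystander within 20 mm of where it was (value of joint lid_hinge below 0.02 rad and velocity of joint lid_hinge between -0.02 and 0.02 rad/s and distance of each of whetstone, wax_tin, hammer, rivet_jar, tongs, wire_brush, punch_block from where it was at the start of the episode below 0.02 m); the robot touches nothing.
It fails at once if the lid bangs: faster than 0.55 rad/s (110 mm/s at the lip) while the lip is 6 to 30 mm above shut (value of joint lid_hinge between 0.03 and 0.15 rad and velocity of joint lid_hinge below -0.55 rad/s).
It fails at once if the lid is pinched or forced: over 22 N between fingers and lid (contact force between the fingers and lid above 22 N).
It fails at once if the arm or the gripper's body presses on the case or its lid with over 25 N (contact force between the arm and case above 25 N).
It fails at once if a bystander is moved more than 20 mm, tipped over or lifted (distance of any of whetstone, wax_tin, hammer, rivet_jar, tongs, wire_brush, punch_block from where it was at the start of the episode above 0.02 m).
It also fails if it takes over 46 s, if anything falls off the work surface, if the arm or the gripper's body presses on something with over 40 N, if the wrist force passes 120 N, or if a joint passes its speed limit or range.

## Working session

There is one attempt and no reset: what is moved stays moved. The work goes in short steps, each a Python script; the robot and the scene stay as the last script left them, time stands still between calls to the robot, and variables do not carry over. Pictures are saved under pics/ and viewed, and the job is handed in when it is done.

```bash
mkdir -p pics; ls; python3 - <<'E'
from plant import robot
import cv2,numpy as np
s=robot.sense();print(s['t'],s['ee_pos'],s['ee_rot'],s['force'],s['width'],robot.tcp_to_grasp)
import pickle
d={}
for n in("side","top"):
    c=robot.capture(n);d[n]=c;cv2.imwrite(f"pics/{n}0.png",c["frame"]);print(n,c["camera_matrix"].tolist(),c["rvec"],c["tvec"], -cv2.Rodrigues(c["rvec"])[0].T@np.ravel(c["tvec"]))
pickle.dump(d,open("c0.pkl","wb"))
E
```

```text
pics
0.0 [0.22578026 0.58241196 0.23069983] [-1.57201625e+00 -8.40781106e-05 -3.69794144e-01] [ 0.16735119 -0.18872003  0.37418357] 0.08504168537879159 0.0187
side [[505.8723326220264, 0.0, 314.9139843794959], [0.0, 505.8723326220264, 200.50542913390865], [0.0, 0.0, 1.0]] [ 0.36521975 -2.68494771  1.3678405 ] [0.58406536 0.17682855 1.75597664] [0.23838314 1.42535098 1.16935995]
top [[461.22925664770713, 0.0, 320.7290783847569], [0.0, 461.22925664770713, 199.97933952279533], [0.0, 0.0, 1.0]] [ 2.20670121 -2.16549696  0.08781781] [-0.00748379  0.58302622  1.57607531] [0.46402561 0.01161467 1.61509575]
```

View pics/side0.png

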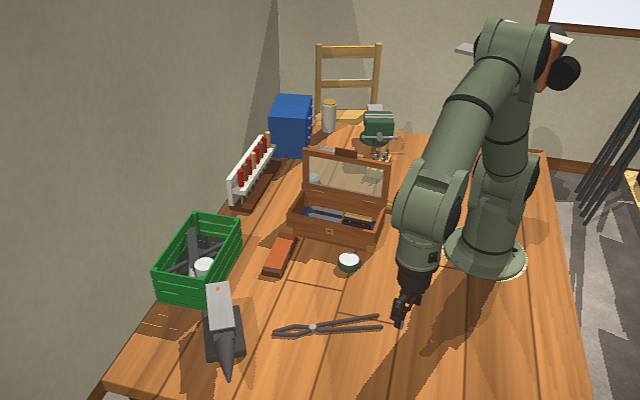

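View pics/top0.png

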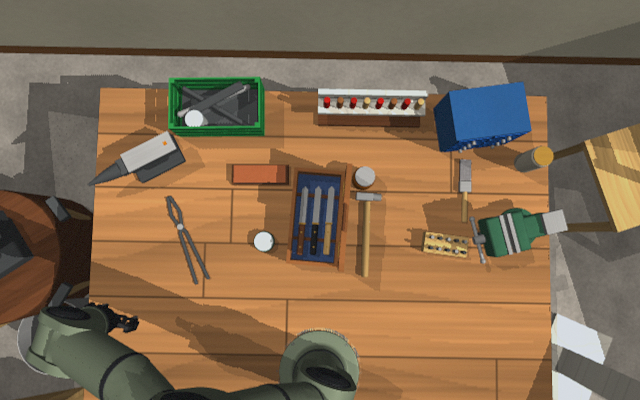

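The side view shows the case at about (340,200) with the lid upright. In the top view the case spans about (290–348, 165–270), with the hinge on the right. The tin is at (263,241), the stone at (260,173), the jar at (364,177), and the hammer at about (367,235). I'll enlarge both views.

```bash
python3 - <<'E'
import pickle,cv2
d=pickle.load(open("c0.pkl","rb"))
a=d["top"]["frame"][145:290,220:400];cv2.imwrite("pics/t1.png",cv2.resize(a,None,fx=4,fy=4,interpolation=cv2.INTER_CUBIC))
a=d["side"]["frame"][130:280,250:410];cv2.imwrite("pics/s1.png",cv2.resize(a,None,fx=4,fy=4,interpolation=cv2.INTER_CUBIC))
E
```

```text
(no output)
```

View pics/t1.png

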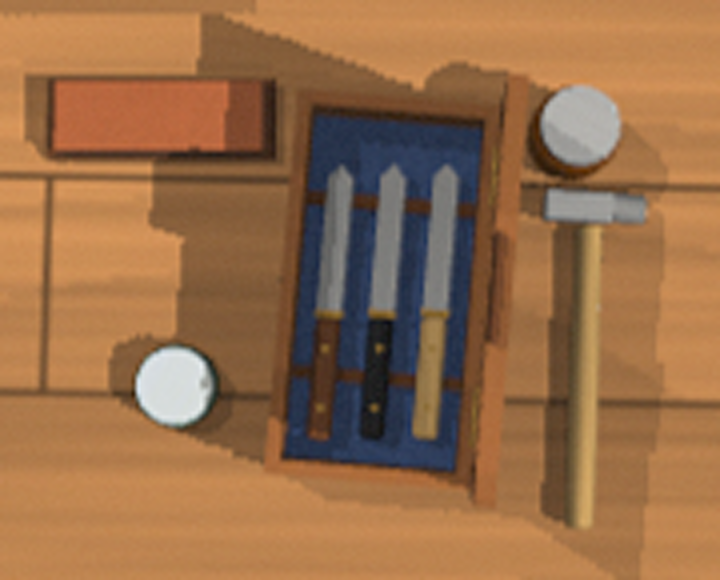

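View pics/s1.png

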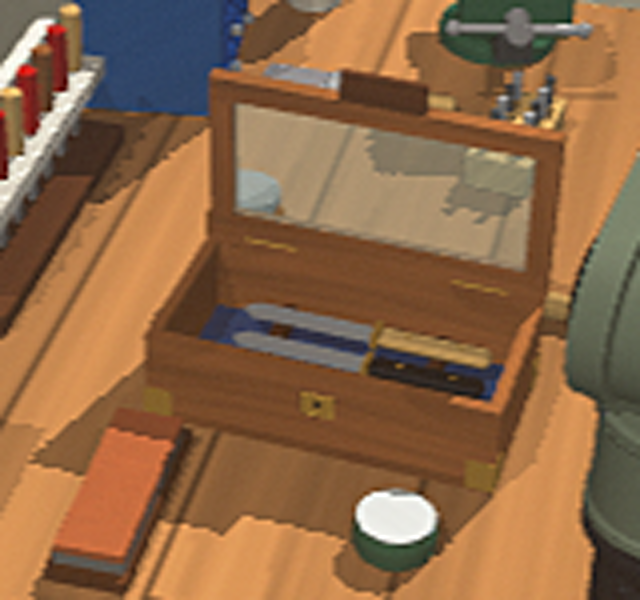

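```bash
cat > h.py <<'E'
import numpy as np,cv2
def ray(c,p):
    R=cv2.Rodrigues(c["rvec"])[0];t=np.ravel(c["tvec"])
    u=cv2.undistortPoints(np.array([[p]],float),c["camera_matrix"],None)[0,0]
    return -R.T@t, R.T@np.array([u[0],u[1],1])
def onz(c,p,z):
    o,d=ray(c,p);return o+d*(z-o[2])/d[2]
def tri(c1,p1,c2,p2):
    o1,d1=ray(c1,p1);o2,d2=ray(c2,p2)
    s=np.linalg.lstsq(np.c_[d1,-d2],o2-o1,rcond=None)[0]
    a=o1+s[0]*d1;b=o2+s[1]*d2
    return (a+b)/2,np.linalg.norm(a-b)
def proj(c,P):
    return cv2.projectPoints(np.array(P,float).reshape(-1,3),c["rvec"],np.ravel(c["tvec"]),c["camera_matrix"],None)[0][:,0]
E
python3 - <<'E'
import pickle;from h import *
np.set_printoptions(precision=4,suppress=True)
d=pickle.load(open("c0.pkl","rb"));T=d["top"];S=d["side"]
t=lambda x,y:(220+(x+.5)/4-.5,145+(y+.5)/4-.5); s=lambda x,y:(250+(x+.5)/4-.5,130+(y+.5)/4-.5)
ff=onz(T,t(300,92),.09);fn=onz(T,t(266,470),.09);print(ff,fn,np.linalg.norm(ff-fn))
ff2=onz(S,s(148,342),.09);fn2=onz(S,s(497,412),.09);print(ff2,fn2,np.linalg.norm(ff2-fn2))
# lid top corners: far, near; lip corners top
print("lid far",tri(T,t(504,74),S,s(210,72)));print("near",tri(T,t(474,506),S,s(562,140)))
print("lip",tri(T,t(496,232),S,s(341,72)),tri(T,t(488,345),S,s(428,84)))
print("tin",onz(T,t(176,385),.032),"jar",onz(T,t(580,126),.1))
print("stone",[onz(T,t(*p),.032)[:2] for p in((50,78),(275,78),(275,158),(50,158))])
print("hammer",[onz(T,t(*p),.02)[:2] for p in((545,190),(645,220),(580,527))])
E
```

```text
[0.6844 0.0928 0.09  ] [0.3713 0.1136 0.09  ] 0.31372878126106823
[0.6803 0.1035 0.09  ] [0.3718 0.1135 0.09  ] 0.30867952045498354
lid far (array([ 0.6745, -0.0668,  0.2662]), np.float64(0.0015393055804457905))
near (array([ 0.3585, -0.0498,  0.2615]), np.float64(0.0001129116047901804))
lip (array([ 0.5556, -0.0615,  0.2888]), np.float64(0.002274084907193462)) (array([ 0.4763, -0.0564,  0.2928]), np.float64(0.001929834912679658))
tin [0.4385 0.196  0.032 ] jar [ 0.6591 -0.1398  0.1   ]
stone [array([0.7007, 0.3122]), array([0.7046, 0.1178]), array([0.635 , 0.1162]), array([0.6313, 0.3099])]
hammer [array([ 0.6129, -0.1181]), array([ 0.5884, -0.2052]), array([ 0.3235, -0.1518])]
```

```bash
cat >> h.py <<'E'
psi=-0.055
uy=np.array([np.cos(psi),np.sin(psi),0]); ux=np.array([np.sin(psi),-np.cos(psi),0]); uz=np.array([0,0,1.])
FM=np.array([0.528,0.103,0.09])   # front top edge middle
H=FM+0.17*ux
def lidp(r,y,z,th):   # r from hinge toward free edge, y along hinge, z lid-normal (top side)
    return H+y*uy+r*(-np.cos(th)*ux+np.sin(th)*uz)+z*(np.sin(th)*ux+np.cos(th)*uz)
def P(f,z,y=0): # front distance from hinge, world height
    p=H-f*ux+y*uy; p[2]=z; return p
from scipy.spatial.transform import Rotation as Ro
def rpy(al,flip=0,az=0):
    c,s=np.cos(az),np.sin(az); h=c*ux+s*uy
    y=h*np.cos(al)-uz*np.sin(al); z=h*np.sin(al)+uz*np.cos(al)
    if flip: z=-z
    return Ro.from_matrix(np.c_[np.cross(y,z),y,z]).as_euler('xyz')
E
cat > ov.py <<'E'
import sys,pickle
from h import *
def draw(d,th,name):
    for n,(x0,y0,x1,y1) in dict(top=(220,145,400,290),side=(250,130,410,280)).items():
        im=cv2.resize(d[n]["frame"][y0:y1,x0:x1],None,fx=4,fy=4,interpolation=cv2.INTER_CUBIC)
        def pl(pts,col):
            q=(proj(d[n],pts)-[x0,y0]+.5)*4-.5
            cv2.polylines(im,[q.round().astype(int).reshape(-1,1,2)],True,col,1)
        pl([FM-.16*uy,FM+.16*uy,H+.16*uy,H-.16*uy],(0,255,0))
        for z in(0,.016): pl([lidp(r,y,z,th) for r,y in((0,-.16),(0,.16),(.17,.16),(.17,-.16))],(255,255,0) if z else (255,0,255))
        pl([lidp(r,y,z,th) for r,y,z in((.2,-.04,0),(.2,.04,0),(.2,.04,.008),(.2,-.04,.008))],(0,255,255))
        cv2.imwrite(f"pics/{name}_{n}.png",im)
if __name__=="__main__": draw(pickle.load(open("c0.pkl","rb")),float(sys.argv[1]),sys.argv[2])
E
python3 ov.py 1.53 ova
python3 - <<'E'
from plant import robot
from h import *
np.set_printoptions(precision=3,suppress=True)
lo=np.array([-2.91,-.3,-1.5,.17,-1.26,.16,-2.52]);hi=np.array([2.91,2.13,1.42,2.43,4.41,1.93,2.52])
for az in(-.7,-.35,0,.35,.7):
  for al in(.6,.8,1.0,1.2):
    for fl in(0,1):
        r=[robot.solve_ik(p,rpy(al,fl,az)) for p in (P(-.03,.26),P(.15,.2),P(.2,.07))]
        print(az,al,fl,[None if q is None else (np.round(q,2).tolist(), round(float(min((q-lo).min(),(hi-q).min())),2)) for q in map(lambda v: v if v is None else np.array(v),r)])
E
```

```text
-0.7 0.6 0 [([-0.79, 1.17, 1.22, 1.48, -0.17, 1.58, -1.92], 0.2), ([-0.95, 1.31, 1.22, 1.31, -0.37, 1.8, -2.07], 0.13), ([-0.97, 1.51, 1.21, 1.23, -0.58, 1.8, -2.15], 0.13)]
-0.7 0.6 1 [([-0.32, 0.78, 0.16, 1.45, 0.42, 1.73, 0.55], 0.2), ([-0.52, 0.94, 0.13, 1.28, 0.25, 1.83, 0.37], 0.1), ([-0.59, 1.15, 0.17, 1.2, 0.15, 1.72, 0.32], 0.21)]
-0.7 0.8 0 [([-0.79, 1.05, 1.22, 1.54, -0.26, 1.49, -1.9], 0.2), ([-0.97, 1.2, 1.22, 1.42, -0.45, 1.66, -2.07], 0.2), ([-1.01, 1.42, 1.22, 1.38, -0.66, 1.64, -2.11], 0.2)]
-0.7 0.8 1 [([-0.31, 0.68, 0.19, 1.52, 0.34, 1.58, 0.59], 0.35), ([-0.51, 0.82, 0.13, 1.39, 0.2, 1.64, 0.38], 0.29), ([-0.58, 1.02, 0.16, 1.35, 0.12, 1.5, 0.32], 0.43)]
-0.7 1.0 0 [([-0.79, 0.94, 1.22, 1.62, -0.34, 1.39, -1.86], 0.2), ([-1.0, 1.09, 1.22, 1.54, -0.53, 1.52, -2.04], 0.2), ([-1.04, 1.32, 1.22, 1.53, -0.76, 1.47, -2.04], 0.2)]
-0.7 1.0 1 [([-0.34, 0.59, 0.3, 1.6, 0.22, 1.41, 0.68], 0.52), ([-0.49, 0.71, 0.14, 1.51, 0.15, 1.45, 0.4], 0.48), ([-0.56, 0.9, 0.16, 1.51, 0.08, 1.28, 0.34], 0.65)]
-0.7 1.2 0 [([-0.78, 0.82, 1.23, 1.7, -0.44, 1.29, -1.79], 0.19), ([-1.02, 0.
[... 4996 characters left out ...]
74, 0.49], 0.37)]
0.7 1.0 0 [([-0.89, 0.29, 0.77, 2.18, 0.59, 0.56, -1.57], 0.25), ([-1.18, 0.54, 0.77, 2.09, 0.36, 0.59, -1.73], 0.34), ([-1.17, 0.83, 0.68, 2.08, 0.23, 0.38, -1.81], 0.22)]
0.7 1.0 1 [([-0.44, 0.22, 0.22, 2.16, 0.8, 0.68, 1.37], 0.27), ([-0.67, 0.41, 0.08, 2.06, 0.79, 0.81, 1.01], 0.37), ([-0.82, 0.69, 0.17, 2.06, 0.88, 0.61, 0.74], 0.37)]
0.7 1.2 0 [([-0.79, 0.31, 0.83, 2.07, 0.12, 0.64, -1.03], 0.36), ([-1.0, 0.46, 0.67, 2.03, 0.13, 0.65, -1.42], 0.4), ([-0.96, 0.72, 0.54, 2.05, 0.07, 0.41, -1.53], 0.25)]
0.7 1.2 1 [([-0.32, 0.23, 0.22, 2.05, 0.41, 0.71, 1.82], 0.38), ([-0.52, 0.38, 0.03, 2.01, 0.52, 0.76, 1.34], 0.42), ([-0.64, 0.64, 0.08, 2.03, 0.65, 0.55, 1.07], 0.39)]
```

View pics/ova_top.png

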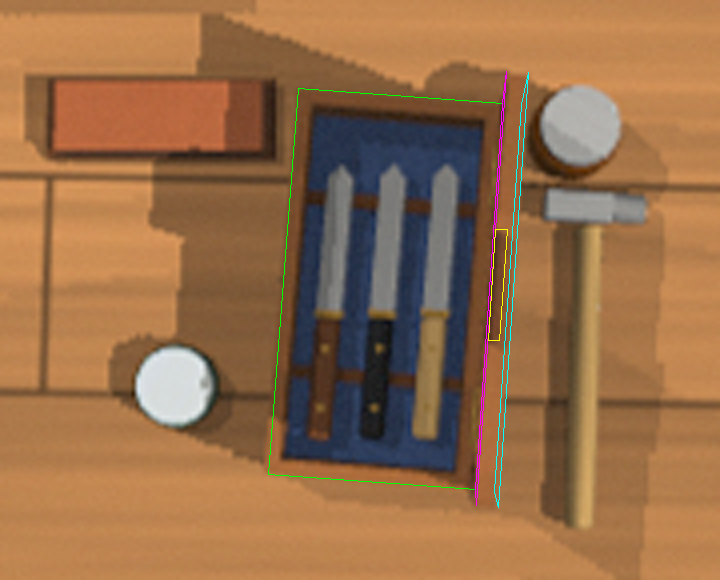

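View pics/ova_side.png

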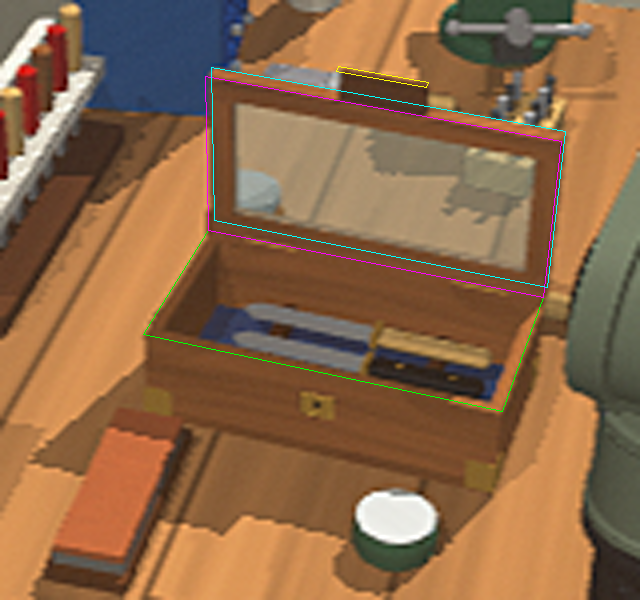

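The overlay fits both views to 1–2 px, with the lid at about 1.53 rad and the case yaw at -0.055. My plan is to close the fingers and tilt the tool 0.9 rad down towards the hinge from the front. I hook over the lip to tip it, then slip out over the top and catch it on the upper finger's back.

```bash
cat >> h.py <<'E'
AL=0.9
D=np.array([-np.cos(AL),-np.sin(AL)]); N=np.array([-np.sin(AL),np.cos(AL)])  # in (f,z)
W=0.0145
def hook(th,s=.026,gap=0):
    e=np.array([.2*np.cos(th)-.008*np.sin(th), .09+.2*np.sin(th)+.008*np.cos(th)])
    q=e+s*D+(W+gap)*N; return P(*q)
def catch(th,s=.026,gap=0):
    e=np.array([.2*np.cos(th), .09+.2*np.sin(th)])
    q=e+s*D-(W+gap)*N; return P(*q)
RPY=rpy(AL,1)
E
python3 - <<'E'
from plant import robot
from h import *
import pickle
np.set_printoptions(precision=4,suppress=True)
robot.grasp(20)
robot.reach(P(.10,.40),RPY)
s=robot.sense();print(s['t'],s['width'],s['ee_pos'],P(.10,.40),s['force'],s['qpos'])
d={n:robot.capture(n) for n in("side","top")};pickle.dump(d,open("c1.pkl","wb"))
for n in d: cv2.imwrite(f"pics/b_{n}.png",d[n]["frame"])
E
python3 - <<'E'
from plant import robot
from h import *
a=np.array(robot.sense()['qpos'])
for p in (P(-.05,.335),hook(1.53,gap=.01),hook(1.25),P(.06,.32),P(.17,.29),P(.165,.19),catch(.8),catch(0),catch(-.1)):
    q=robot.solve_ik(p,RPY);print(p.round(3),None if q is None else np.round(q,2))
E
```

```text
3.1417 0.0002671710484931978 [0.5241 0.0339 0.3997] [0.5242 0.0331 0.4   ] [ 0.1546 -0.7567 -0.7229] [-0.5746  0.3719  0.0777  1.5862  0.5298  1.5741  0.9148]
[ 0.516 -0.117  0.335] [-0.39  0.34  0.15  1.81  0.62  1.28  1.  ]
[ 0.517 -0.102  0.285] [-0.4   0.41  0.14  1.86  0.62  1.2   0.92]
[ 0.52  -0.039  0.271] [-0.48  0.45  0.1   1.82  0.59  1.25  0.83]
[ 0.522 -0.007  0.32 ] [-0.52  0.41  0.09  1.74  0.56  1.38  0.86]
[0.528 0.103 0.29 ] [-0.64  0.53  0.04  1.63  0.5   1.45  0.73]
[0.528 0.098 0.19 ] [-0.63  0.64  0.04  1.72  0.52  1.27  0.64]
[0.526 0.068 0.204] [-0.6   0.6   0.05  1.75  0.53  1.26  0.67]
[0.529 0.128 0.061] [-0.66  0.85  0.03  1.7   0.54  1.11  0.5 ]
[0.529 0.127 0.041] [-0.66  0.89  0.03  1.71  0.55  1.08  0.49]
```

```bash
python3 -c "
import cv2;a=cv2.imread('pics/b_side.png')[60:300,200:560];cv2.imwrite('pics/b_s.png',cv2.resize(a,None,fx=2,fy=2))"
```

```text
(no output)
```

View pics/b_s.png

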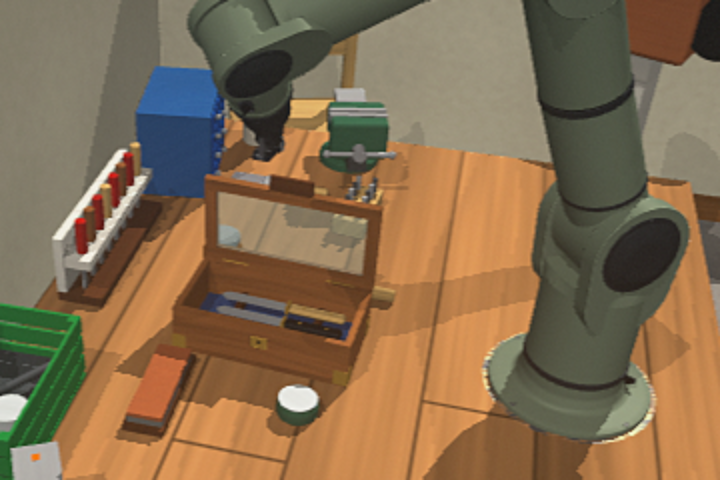

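View pics/b_top.png

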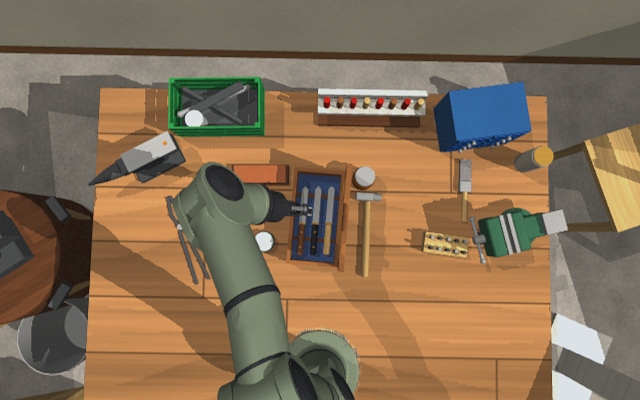

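The tool is posed as planned. In the side image the fingertips are at about (332,138), in front of and above the lip, and nothing on the bench has been touched. Next I hook over the lip.

```bash
python3 - <<'E'
from plant import robot
from h import *
import pickle
np.set_printoptions(precision=4,suppress=True)
robot.movel(P(-.05,.335),max_speed=.2)
robot.movel(hook(1.53,gap=.012),max_speed=.1)
s=robot.sense();print(s['t'],s['ee_pos'],s['force'])
r=robot.movel(hook(1.42,gap=0),max_speed=.03,until_force=1.5)
s=robot.sense();print(r,s['t'],s['ee_pos'],hook(1.42),s['force'])
d={n:robot.capture(n) for n in("side","top")};pickle.dump(d,open("c2.pkl","wb"))
a=d["side"]["frame"][100:250,250:410];cv2.imwrite("pics/c_s.png",cv2.resize(a,None,fx=4,fy=4,interpolation=cv2.INTER_CUBIC))
E
```

```text
4.8667 [ 0.5167 -0.1035  0.2864] [-0.4271 -0.1587 -0.4797]
True 5.4833 [ 0.5174 -0.0884  0.282 ] [ 0.5184 -0.0721  0.2776] [ 1.1739 -0.262   0.8918]
```

View pics/c_s.png

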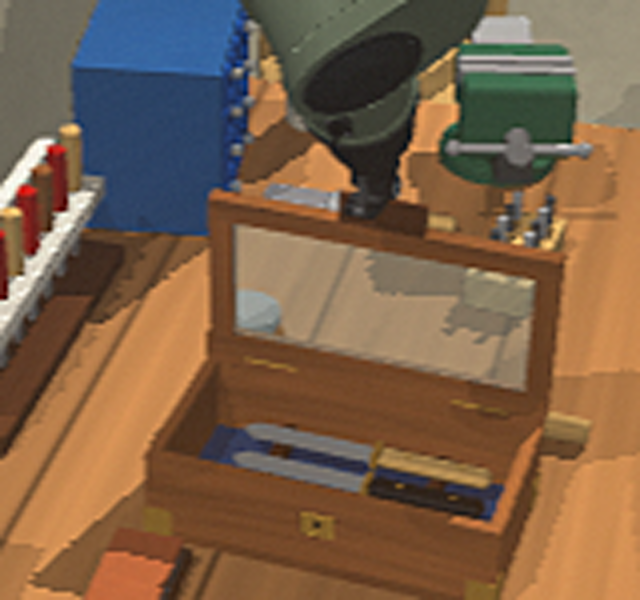

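```bash
python3 - <<'E'
from h import *;import pickle
d=pickle.load(open("c2.pkl","rb"))
c=d["side"]
t=np.array([.5174,-.0884,.282]);dd=ux*np.cos(AL)-uz*np.sin(AL);n=ux*np.sin(AL)+uz*np.cos(AL)
for k in(0,.03,.06):
  for w in(-.0145,0,.0145):
    print(k,w,(proj(c,t-k*dd+w*n)-[250,100])*4, (t-k*dd+w*n).round(3))
a=d["top"]["frame"][160:260,270:390];cv2.imwrite("pics/c_t.png",cv2.resize(a,None,fx=6,fy=6,interpolation=cv2.INTER_CUBIC))
a=d["side"]["frame"][110:170,310:380];cv2.imwrite("pics/c_s2.png",cv2.resize(a,None,fx=10,fy=10,interpolation=cv2.INTER_CUBIC))
E
```

```text
0 -0.0145 [[383.67778517 203.69185567]] [ 0.518 -0.077  0.273]
0 0 [[387.66057674 188.47420658]] [ 0.517 -0.088  0.282]
0 0.0145 [[391.62789068 173.31569522]] [ 0.517 -0.1    0.291]
0.03 -0.0145 [[379.27703968 190.40195178]] [ 0.519 -0.058  0.296]
0.03 0 [[383.33328328 174.96321509]] [ 0.518 -0.07   0.305]
0.03 0.0145 [[387.37350806 159.5854487 ]] [ 0.518 -0.081  0.315]
0.06 -0.0145 [[374.73055766 176.67193508]] [ 0.52 -0.04  0.32]
0.06 0 [[378.86297396 161.00568906]] [ 0.519 -0.051  0.329]
0.06 0.0145 [[382.97880149 145.40233213]] [ 0.519 -0.063  0.338]
```

View pics/c_t.png

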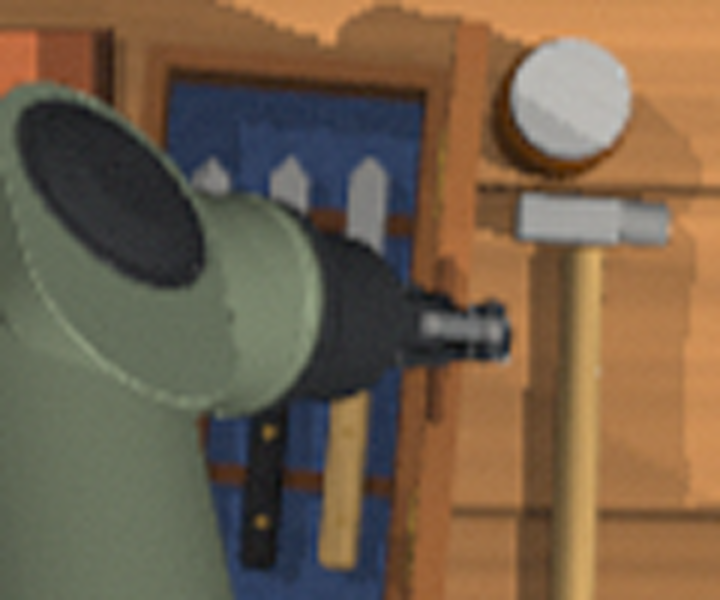

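View pics/c_s2.png

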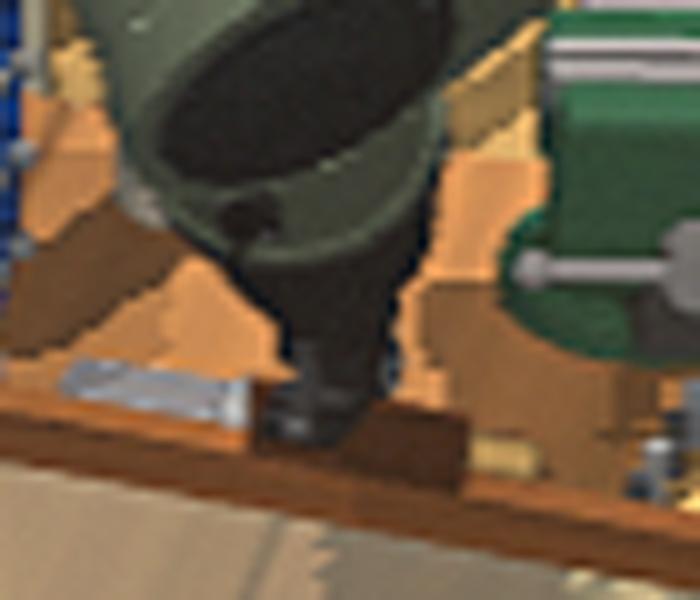

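The top view shows the fingertip about 20 mm behind the lip. The dark shape in front of the lip in the side view is the finger linkage, well clear. The force trip was probably noise or first contact. I'll keep pulling in small steps.

```bash
cat >> h.py <<'E'
def shot(robot,name,fx=4):
    import pickle
    c=robot.capture("side")
    a=c["frame"][100:250,250:410];cv2.imwrite(f"pics/{name}.png",cv2.resize(a,None,fx=4,fy=4,interpolation=cv2.INTER_CUBIC))
    return c
E
python3 - <<'E'
from plant import robot
from h import *
np.set_printoptions(precision=4,suppress=True)
for th in(1.46,1.40,1.36):
    r=robot.movel(hook(th),max_speed=.04,until_force=9)
    s=robot.sense();print(th,r,s['t'],s['ee_pos'],hook(th),s['force'])
    if r:break
shot(robot,"d1")
E
```

```text
1.46 True 5.8333 [ 0.5176 -0.0833  0.2796] [ 0.5179 -0.0801  0.2783] [0.3269 0.0739 0.1513]
```

View pics/d1.png

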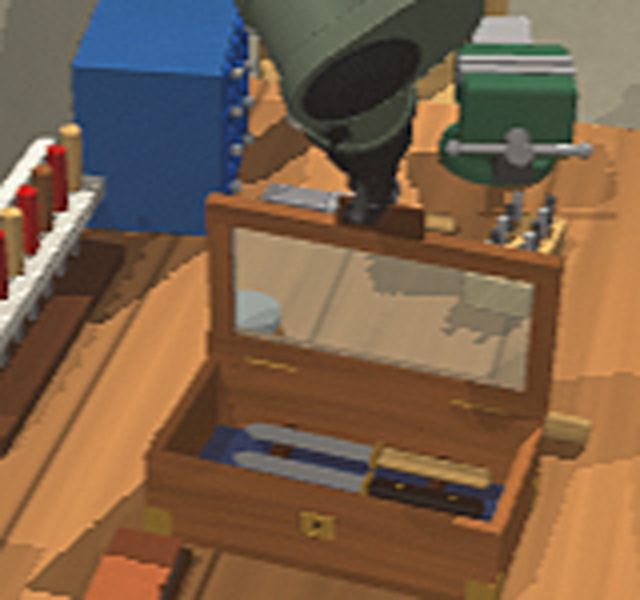

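```bash
python3 - <<'E'
from plant import robot
from h import *
np.set_printoptions(precision=4,suppress=True)
for th in(1.42,1.38,1.34,1.31):
    r=robot.movel(hook(th),max_speed=.025,until_force=12)
    s=robot.sense();print(th,r,s['t'],s['ee_pos'],hook(th),s['force'])
    if r:break
c=shot(robot,"d2")
for th in(1.45,1.4,1.35,1.3,1.25): print(th,((proj(c,[lidp(.17,.16,0,th),lidp(.17,-.16,0,th)])-[250,100])*4).round(0).tolist())
E
```

```text
1.42 False 6.525 [ 0.5183 -0.072   0.2774] [ 0.5184 -0.0721  0.2776] [-1.2046 -0.1769  0.7012]
1.38 False 6.9917 [ 0.5188 -0.064   0.2765] [ 0.5188 -0.0642  0.2765] [ 0.2858 -0.8029  0.0103]
1.34 False 7.4583 [ 0.5192 -0.0562  0.2751] [ 0.5192 -0.0563  0.2752] [ 0.2619  0.3613 -0.2253]
1.31 False 7.85 [ 0.5196 -0.0503  0.2739] [ 0.5196 -0.0504  0.2739] [ 0.0017  0.2306 -0.0944]
1.45 [[198.0, 203.0], [556.0, 268.0]]
1.4 [[195.0, 209.0], [554.0, 275.0]]
1.35 [[192.0, 215.0], [552.0, 281.0]]
1.3 [[189.0, 222.0], [550.0, 289.0]]
1.25 [[186.0, 229.0], [547.0, 296.0]]
```

View pics/d2.png

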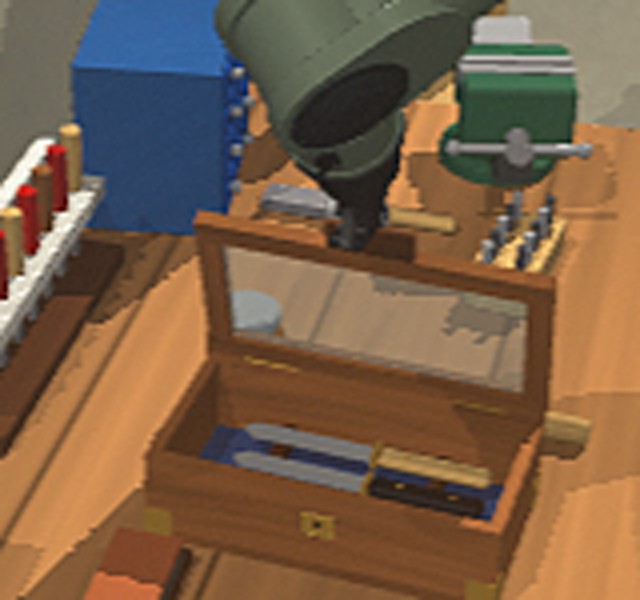

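The lid reads about 1.36 rad, lagging the hook by about 0.05. I'll continue until it begins to sink, checking with pictures.

```bash
python3 - <<'E'
from plant import robot
from h import *
np.set_printoptions(precision=4,suppress=True)
for th in(1.27,1.23,1.21):
    r=robot.movel(hook(th),max_speed=.03,until_force=12)
    s=robot.sense();print(th,r,s['t'],s['ee_pos'],s['force'])
    if r:break
c=shot(robot,"d3")
E
```

```text
1.27 False 8.3167 [ 0.52   -0.0425  0.272 ] [1.1089 0.8555 0.6829]
1.23 False 8.7333 [ 0.5204 -0.0349  0.2697] [-0.0177  0.6732  0.4089]
1.21 False 9.0167 [ 0.5206 -0.031   0.2685] [0.1595 0.1037 0.1017]
```

View pics/d3.png

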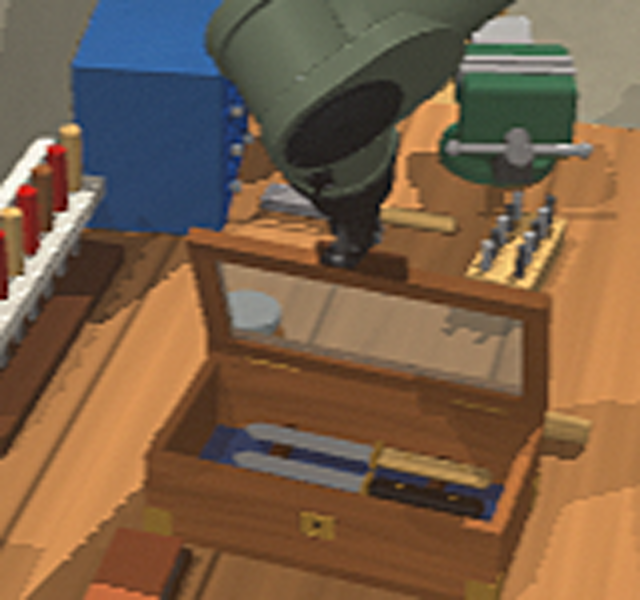

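The lid is at about 1.24 rad (corners at (190,231) and (549,298)) and sinking freely, with contact force near zero. I'll slip out over the lip and go round to the front.

```bash
python3 - <<'E'
from plant import robot
from h import *
np.set_printoptions(precision=4,suppress=True)
robot.movel(P(.064,.316),max_speed=.3);print(robot.sense()['t'])
robot.movel(P(.172,.292),max_speed=.4);print(robot.sense()['t'])
robot.movel(catch(.75,gap=.02),max_speed=.4)
s=robot.sense();print(s['t'],s['ee_pos'],catch(.75,gap=.02),s['force'])
c=shot(robot,"e1")
for th in(1.2,1.1,1.0,.9,.8,.7): print(th,((proj(c,[lidp(.17,.16,0,th),lidp(.17,-.16,0,th)])-[250,100])*4).round(0).tolist())
E
```

```text
9.4
9.825
10.25 [0.5274 0.089  0.1855] [0.5273 0.0902 0.1845] [-0.0881  0.5341  0.3701]
1.2 [[183.0, 236.0], [545.0, 304.0]]
1.1 [[176.0, 252.0], [540.0, 321.0]]
1.0 [[171.0, 269.0], [536.0, 339.0]]
0.9 [[165.0, 287.0], [531.0, 358.0]]
0.8 [[160.0, 305.0], [527.0, 377.0]]
0.7 [[156.0, 325.0], [522.0, 397.0]]
```

View pics/e1.png

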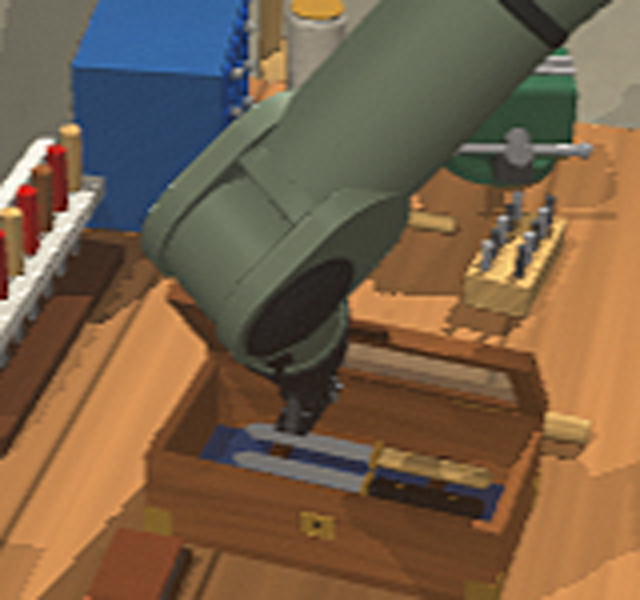

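The lid is at about 0.9 rad (corners at (168,285) and (535,355)) and the finger is waiting below the lip. I'll bring it in and catch.

```bash
python3 - <<'E'
from plant import robot
from h import *
np.set_printoptions(precision=4,suppress=True)
robot.movel(catch(.74,gap=-.002),max_speed=.1)
s=robot.sense();print(s['t'],s['ee_pos'],s['force']); 
for i in range(7):
    robot.hold(.05);s=robot.sense();f=s['force'];print(s['t'],f)
    if np.linalg.norm(f)>3.0:break
c=shot(robot,"e2")
E
```

```text
10.65 [0.527  0.0741 0.1982] [ 1.413   1.0251 -0.5722]
10.7 [ 0.8416  1.0542 -0.2338]
10.75 [0.6325 2.0832 0.1559]
10.8 [ 0.5006  2.5613 -0.2413]
10.85 [0.0704 2.1601 0.2189]
10.9 [1.3627 2.6951 0.5549]
```

View pics/e2.png

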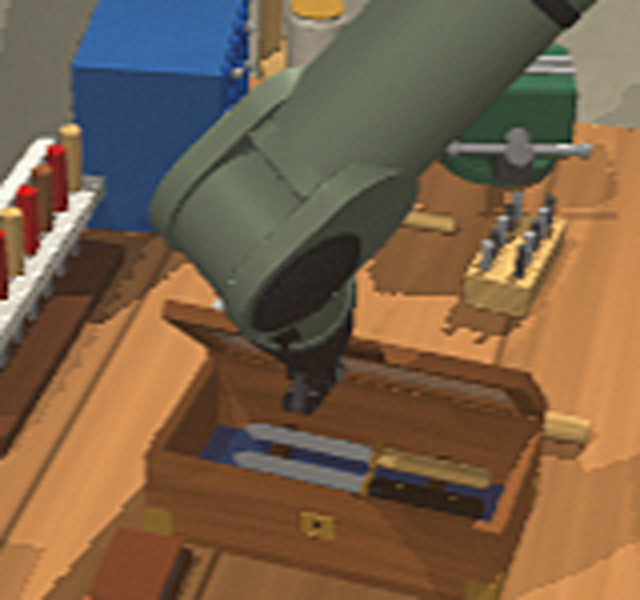

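The lid is at about 0.82 rad and resting on the finger, with 2.5 N pushing it outward. I'll start lowering gently.

```bash
python3 - <<'E'
from plant import robot
from h import *
np.set_printoptions(precision=4,suppress=True)
for th in(.68,.62):
    robot.movel(catch(th),max_speed=.045)
    s=robot.sense();print(th,s['t'],s['ee_pos'],s['force'])
c=shot(robot,"e3")
for th in(.8,.7,.6,.5): print(th,((proj(c,[lidp(.17,.16,0,th),lidp(.17,-.16,0,th)])-[250,100])*4).round(0).tolist())
E
```

```text
0.68 11.4083 [0.5268 0.084  0.1859] [ 0.0447  2.5543 -1.8458]
0.62 11.825 [0.5273 0.0912 0.1765] [ 1.0107  2.0556 -2.3992]
0.8 [[160.0, 305.0], [527.0, 377.0]]
0.7 [[156.0, 325.0], [522.0, 397.0]]
0.6 [[152.0, 344.0], [518.0, 418.0]]
0.5 [[148.0, 363.0], [514.0, 438.0]]
```

View pics/e3.png

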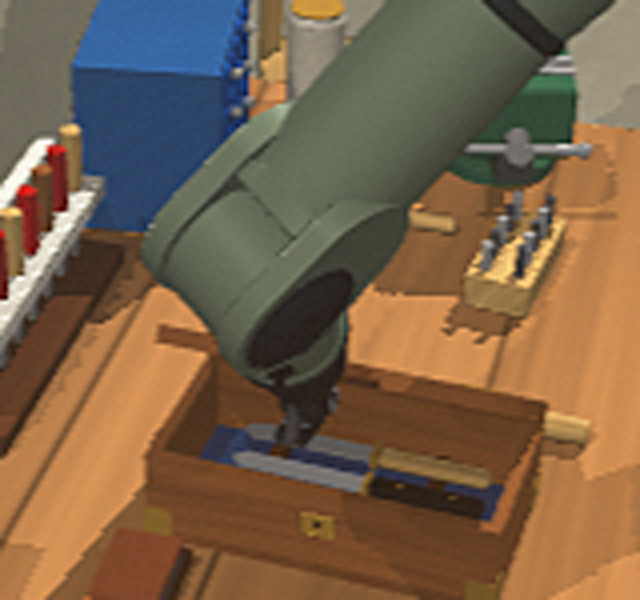

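The force now points along the finger's back (about 3 N) and the lid is at about 0.65 rad, following the finger. I'll continue down to shut.

```bash
python3 - <<'E'
from plant import robot
from h import *
np.set_printoptions(precision=3,suppress=True)
for th,v in((.5,.045),(.38,.045),(.28,.04),(.2,.04),(.14,.025),(.09,.025),(.05,.02),(.02,.02)):
    robot.movel(catch(th),max_speed=v)
    s=robot.sense();print(th,s['t'],s['ee_pos'],s['force'])
c=shot(robot,"e4")
E
```

```text
0.5 12.5583 [0.528 0.104 0.156] [ 0.312  1.429 -2.297]
0.38 13.2417 [0.529 0.114 0.135] [ 0.415  2.504 -2.587]
0.28 13.8917 [0.529 0.12  0.116] [ 1.221  3.213 -2.842]
0.2 14.4417 [0.529 0.124 0.1  ] [ 1.046  3.414 -3.065]
0.14 15.075 [0.529 0.126 0.088] [ 2.88   3.93  -3.522]
0.09 15.625 [0.529 0.128 0.078] [ 3.634  4.339 -3.519]
0.05 16.175 [0.529 0.128 0.07 ] [ 2.916  4.561 -3.381]
0.02 16.625 [0.529 0.128 0.064] [ 2.34   4.721 -3.841]
```

View pics/e4.png

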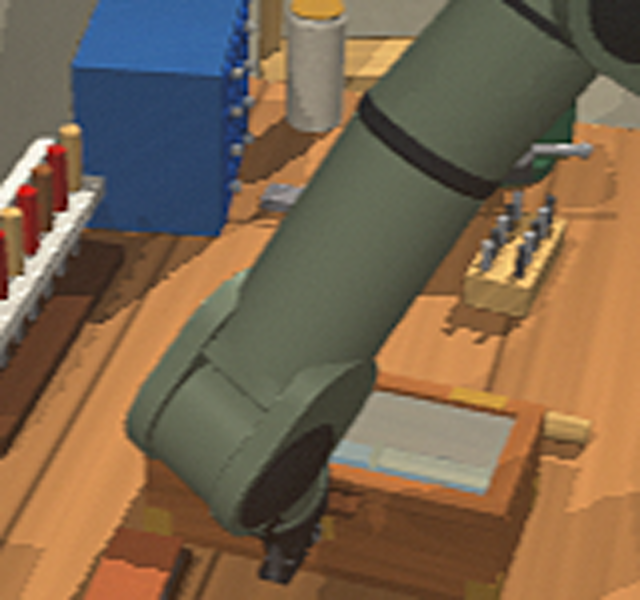

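The lid is nearly shut and the finger still bears it. I'll keep lowering straight down until the load goes.

```bash
python3 - <<'E'
from plant import robot
from h import *
np.set_printoptions(precision=3,suppress=True)
p=catch(.02)
for i in range(8):
    p=p-[0,0,.003]
    robot.movel(p,max_speed=.012)
    s=robot.sense();print(s['t'],s['ee_pos'],s['force'])
    if np.linalg.norm(s['force'])<2: break
c=shot(robot,"e5")
E
```

```text
17.075 [0.529 0.128 0.061] [ 3.185  4.8   -4.628]
17.475 [0.529 0.128 0.058] [-0.724 -0.581 -0.514]
```

View pics/e5.png

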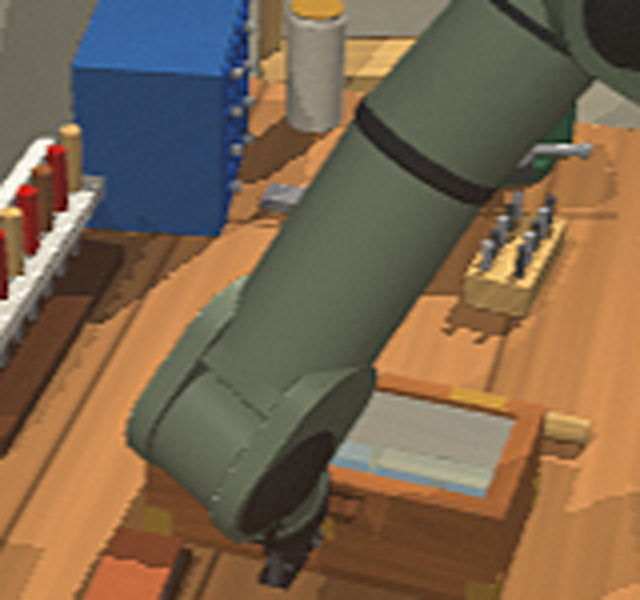

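The load is gone and the lid is seated. I'll drop clear, back out, rise, and check.

```bash
python3 - <<'E'
from plant import robot
from h import *
import pickle
np.set_printoptions(precision=3,suppress=True)
p=np.array(robot.sense()['ee_pos'])
robot.movel(p-[0,0,.006],max_speed=.03)
q=p-[0,0,.006]-.08*ux; robot.movel(q,max_speed=.1)
q=q-.06*ux+[0,0,.12]; robot.movel(q,max_speed=.15)
robot.movel(q+[-.12,.12,.1],max_speed=.2)
s=robot.sense();print(s['t'],s['ee_pos'],s['force'])
d={n:robot.capture(n) for n in("side","top")};pickle.dump(d,open("c9.pkl","wb"))
import ov;ov.draw(d,0.0,"fin")
cv2.imwrite("pics/fin_full.png",d["top"]["frame"])
d0=pickle.load(open("c0.pkl","rb"))
E
```

```text
21.0 [0.418 0.386 0.272] [0.491 0.192 0.411]
```

View pics/fin_side.png

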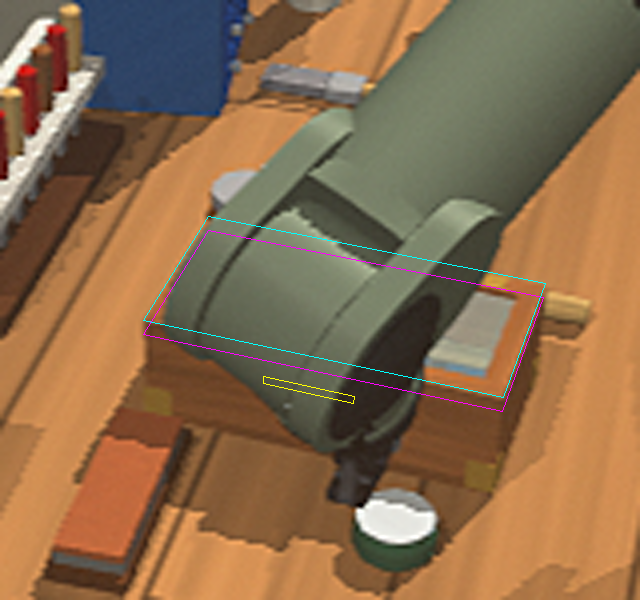

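View pics/fin_full.png

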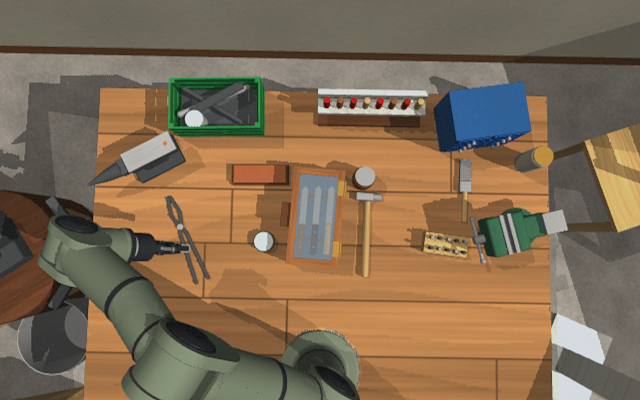

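The lid lies flat and its visible corner matches the 0-rad outline. In the top view the tin (263,241), stone (260,173), jar (364,177), hammer, tongs, brush and punch block are all where they were, and the arm is clear. Handing in.

```bash
python3 -c "
from plant import robot
robot.hold(.3);print(robot.sense()['t'],robot.sense()['force']);robot.hand_in()"
```

```text
21.4 [0.5979194  0.21175626 0.81438896]
the job is handed in; nothing more can be done
```

I tipped the lid forward by hooking the closed fingers over the lip. At about 1.24 rad it was sinking by itself, so I let go, went over the top and caught it at about 0.82 rad on the back of the upper finger. From there I lowered it to shut at 20–45 mm/s, and at about 12 mm/s for the last few millimetres. I handed in at 21.4 s of the 46 s allowed.

**Last checks:**
- **Lid:** the load on the finger dropped to noise as the lid seated. In the side picture, the part of the lid not hidden by the arm matches the 0 rad outline. I judged the angle only from the pictures, to about 0.02–0.05 rad.
- **Bystanders:** by eye, all seven are at the same places in the top picture as at the start.
- **Arm:** it stood clear of everything at hand-in.

**Forces and oddities:**
- **Peak force:** during the pull, a brief first-contact force passed the 9 N trip I had set. While lowering, I read at most about 7.5 N. The limit is 22 N, but I only read forces at the end of each move.
- **Earlier trip:** a 1.5 N trip just before that was probably sensor noise or first contact.
- **Lag:** while being pulled, the lid lagged my geometry by about 0.05 rad, so I went by the pictures instead.

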